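Unload the larger valve discs from the marking jig and weigh them

TASK

With the blue tray still empty on the scale, press the yellow tare key; then take every larger (60 mm) valve disc out of the marking jig, throwing its sprung hold-down finger back first and never pulling or prying a disc from under a finger, and lay these discs flat, side by side, in the tray. When all of them lie there, press the green print key. Leave all five fingers of the jig down again, the smaller discs clamped where they are, the tray on the scale and the other things on the bench undisturbed.

Things in the scene. Friction and masses are not known exactly. Their poses are not given: they have to be found in the camera images.
- jig: Fixed aluminium marking jig, base plate 170 x 475 x 12 mm, five nests in a row. Origin under the plate below the middle nest, z up, x away from the robot at yaw 0. Nest n (1-5): three small rest buttons on a black disc, centred at jig x = 0, y = (n - 3) * 95 mm, tops 26 mm above the bench; a valve disc lies flat and centred on them, or it is empty. Finger hinge pins: see finger_1.
- tray: Loose blue plastic weighing tray, open on top, 150 mm (its x) by 220 mm (its y), 22 mm tall, walls and floor 4 mm thick, 300 g, standing on the scale's platter. Origin at the centre of its underside.
- scale: Bench scale, fixed. Origin at bench level under the centre of the platter; its front faces its own -x. Stainless platter 250 x 310 mm (x, y), flat top at 85 mm. Black console in front of the platter, x = -115 to -225 mm, top at 54 mm, with display, grey painted keys, a yellow tare key and a green print key.
- print (a joint): Green print key of the scale: 0 = up, 0.006 m = fully down; sprung, about 5 N fully down, comes up by itself. It counts as pressed from 0.004 m.
- print_top (a point): Centre of the top of the green print key (round, 24 mm across, in a black collar 40 mm across, 12 mm high), 76 mm above the bench; pressed straight down. At scale x = -172, y = -95 mm.
- tare (a joint): Yellow tare key of the scale, same kind as the print key: 0 = up, 0.006 m = fully down; counts as pressed from 0.004 m.
- tare_top (a point): Centre of the top of the yellow tare key, same size and height as the print key. At scale x = -172, y = -35 mm.
- can: Can with yellow label, 66 mm across, 110 mm tall; bystander. Origin under its centre.
- carton: Cardboard carton 90 x 120 x 50 mm; bystander. Origin under its centre.
- disc60_a_mid (a point): Centre (half-way up) of a solid brass valve disc of the LARGER size: 60 mm across, 12 mm thick, 280 g; z is its axis. Two or three of the larger discs are present, each under a hold-down finger.
- disc60_b_mid (a point): Centre (half-way up) of a solid brass valve disc of the LARGER size: 60 mm across, 12 mm thick, 280 g; z is its axis. Two or three of the larger discs are present, each under a hold-down finger.
- disc60_c_mid (a point): Centre (half-way up) of a solid brass valve disc of the LARGER size: 60 mm across, 12 mm thick, 280 g; z is its axis. Two or three of the larger discs are present, each under a hold-down finger.
- disc48_a_mid (a point): Centre (half-way up) of a solid brass valve disc of the SMALLER size: 48 mm across, 12 mm thick, 180 g; z is its axis. Stays clamped in the jig.
- disc48_b_mid (a point): Centre (half-way up) of a solid brass valve disc of the SMALLER size: 48 mm across, 12 mm thick, 180 g; z is its axis. Stays clamped in the jig.
- finger_1 (a joint): Hold-down finger of nest 1. Hinge pin along jig y, at jig x = +80 mm, 47 mm above the bench, between cheeks 55 mm high. 0 = down (nest empty), about 0.02 rad = on a disc, 1.56 = thrown back. Over-centre spring: below 0.76 rad it snaps the finger down, above it throws it back and holds it there. About 4 N at the lift bar swings it either way. Steel arm 12 mm wide.
- bar_1: Front end of finger 1. Origin: centre of its red round lift bar, 12 mm thick, 30 mm long along jig y, 72 mm from the hinge pin. On a disc: 14 mm behind the nest centre, 75 mm above the bench; thrown back: 25 mm behind the pin, 114 mm up. Pinched by its two ends it can turn between the pads while the finger swings. Underneath, a small round shoe bears on the disc's top face 21 mm behind its centre.
- finger_2 (a joint): Hold-down finger of nest 2, joint and spring as finger_1.
- bar_2: Front end of finger 2 with its red lift bar; origin at the bar's centre; all as bar_1.
- finger_3 (a joint): Hold-down finger of nest 3, joint and spring as finger_1.
- bar_3: Front end of finger 3 with its red lift bar; origin at the bar's centre; all as bar_1.
- finger_4 (a joint): Hold-down finger of nest 4, joint and spring as finger_1.
- bar_4: Front end of finger 4 with its red lift bar; origin at the bar's centre; all as bar_1.
- finger_5 (a joint): Hold-down finger of nest 5, joint and spring as finger_1.
- bar_5: Front end of finger 5 with its red lift bar; origin at the bar's centre; all as bar_1.
Not all that is in view belongs to the job. What is shaped like the part that bears disc60_c_mid but red is not meant. What is shaped like the part that bears disc60_b_mid but purple is not meant.

How it is judged:
On the way, in this order (a step that is already met when the one before it is completed fails the run):
1. the tare key is pressed with the empty tray on the scale (value of joint tare above 0.004 m and horizontal distance between each of disc60_a_mid, disc60_b_mid, disc60_c_mid and tray above 0.12 m and x of tray in the frame of scale between -0.075 and 0.075 m and y of tray in the frame of scale between -0.075 and 0.075 m and z of tray in the frame of scale between 0.08 and 0.09 m and angle between tray's own z axis and vertical below 0.1 rad), for 0.05 s.
2. all larger discs lie flat in the tray on the scale (x of disc60_a_mid in the frame of tray between -0.06 and 0.06 m and y of disc60_a_mid in the frame of tray between -0.095 and 0.095 m and z of disc60_a_mid in the frame of tray between 0.006 and 0.015 m and angle between the z axis of each of disc60_a_mid, disc60_b_mid, disc60_c_mid and the z axis of tray, either way round below 0.15 rad and x of disc60_b_mid in the frame of tray between -0.06 and 0.06 m and y of disc60_b_mid in the frame of tray between -0.095 and 0.095 m and z of disc60_b_mid in the frame of tray between 0.006 and 0.015 m and x of disc60_c_mid in the frame of tray between -0.06 and 0.06 m and y of disc60_c_mid in the frame of tray between -0.095 and 0.095 m and z of disc60_c_mid in the frame of tray between 0.006 and 0.015 m and x of tray in the frame of scale between -0.075 and 0.075 m and y of tray in the frame of scale between -0.075 and 0.075 m and z of tray in the frame of scale between 0.08 and 0.09 m and angle between tray's own z axis and vertical below 0.1 rad), for 0.3 s.
3. the print key is pressed with all larger discs in the tray (all of step 2 and value of joint print above 0.004 m), for 0.05 s.
At the end, for the whole second after the job is handed in: Every larger disc lies flat on the tray floor (within 0.15 rad; not stacked or leaning), at rest; tray flat on the platter, centres within 75 mm along each side; both keys up; all finger joints below 0.1 rad; smaller discs within 15 mm of their start (all of step 2 and value of joint each of finger_1, finger_2, finger_3, finger_4, finger_5 below 0.1 rad and value of joint each of print, tare below 0.002 m and linear speed of each of disc60_a, disc60_b, disc60_c below 0.02 m/s and distance of each of disc48_a_mid, disc48_b_mid from where it was at the start of the episode below 0.015 m); the robot touches nothing.
It fails at once if a larger disc is dragged or pried out more than 7 mm while a finger still bears on it ((distance of disc60_a_mid from where it was at the start of the episode between 0.007 and 0.04 m and contact force between bar_1 and disc60_a above 0.5 N) or (distance of disc60_a_mid from where it was at the start of the episode between 0.007 and 0.04 m and contact force between bar_2 and disc60_a above 0.5 N) or (distance of disc60_a_mid from where it was at the start of the episode between 0.007 and 0.04 m and contact force between bar_3 and disc60_a above 0.5 N) or (distance of disc60_a_mid from where it was at the start of the episode between 0.007 and 0.04 m and contact force between bar_4 and disc60_a above 0.5 N) or (distance of disc60_a_mid from where it was at the start of the episode between 0.007 and 0.04 m and contact force between bar_5 and disc60_a above 0.5 N) or (distance of disc60_b_mid from where it was at the start of the episode between 0.007 and 0.04 m and contact force between bar_1 and disc60_b above 0.5 N) or (distance of disc60_b_mid from where it was at the start of the episode between 0.007 and 0.04 m and contact force between bar_2 and disc60_b above 0.5 N) or (distance of disc60_b_mid from where it was at the start of the episode between 0.007 and 0.04 m and contact force between bar_3 and disc60_b above 0.5 N) or (distance of disc60_b_mid from where it was at the start of the episode between 0.007 and 0.04 m and contact force between bar_4 and disc60_b above 0.5 N) or (distance of disc60_b_mid from where it was at the start of the episode between 0.007 and 0.04 m and contact force between bar_5 and disc60_b above 0.5 N) or (distance of disc60_c_mid from where it was at the start of the episode between 0.007 and 0.04 m and contact force between bar_1 and disc60_c above 0.5 N) or (distance of disc60_c_mid from where it was at the start of the episode between 0.007 and 0.04 m and contact force between bar_2 and disc60_c above 0.5 N) or (distance of disc60_c_mid from where it was at the start of the episode between 0.007 and 0.04 m and contact force between bar_3 and disc60_c above 0.5 N) or (distance of disc60_c_mid from where it was at the start of the episode between 0.007 and 0.04 m and contact force between bar_4 and disc60_c above 0.5 N) or (distance of disc60_c_mid from where it was at the start of the episode between 0.007 and 0.04 m and contact force between bar_5 and disc60_c above 0.5 N)).
It fails at once if a smaller disc is moved more than 20 mm (distance of any of disc48_a_mid, disc48_b_mid from where it was at the start of the episode above 0.02 m).
It fails at once if a bystander (can, carton) is moved more than 40 mm (distance of any of can, carton from where it was at the start of the episode above 0.04 m).
Of disc60_a, disc60_b, disc60_c only 2 to 3 are there at a start; the rules pass over those that are not, and their reading is None.
At some moment in a run one of tray may be knocked a few centimetres aside while the robot is not near it.
Once in a run the grip may slacken for a moment while it holds something.
It also fails if it takes over 210 s, if anything falls off the work surface, if the arm or the gripper's body presses on something with over 40 N, if the wrist force passes 120 N, or if a joint passes its speed limit or range.

ROBOT

A 7-joint arm with a two-finger parallel gripper is mounted at the origin on the work surface. World frame = base frame: x ahead of the robot, y to its left, z up, the work surface at z = 0. Lengths are in m, angles in rad, forces in N, time in s.
With the tool pointing down it reaches from about 0.425 to 0.8 m from the base axis. Payload 8.3 kg.
Tool frame: the origin (TCP) lies at the very end of the fingers, on their centre line; the grasp point (between the pads) lies 19 mm behind it; y points along the fingers, z is the direction in which the jaws open and shut, and the axes are right-handed (so a half turn about y gives the same grasp; the last joint's range is limited). The gripper opens to 85 mm and grips with 20 to 120 N. Pads are 22 mm wide; open, the fingers measure 114 mm over their backs; the gripper's body (76 mm by 85 mm) begins 54 mm behind the grasp point. The pads swing forward as they close: fully open they stand 13 mm farther back than shut.
Start: joints at [-1.286, 0.383, 0.016, 1.37, -0.006, 1.388, -0.046], TCP at [0.213, 0.588, 0.231] pointing down, gripper open.
Joint ranges: [-2.95, 2.95], [-0.25, 2.06], [-1.52, 1.56], [0.18, 2.33], [-1.44, 4.58], [0.02, 2.06], [-3.01, 3.01]. Speed limits (rad/s): [2.39, 2.39, 3.01, 3.01, 3.14, 3.14, 3.14].

INTERFACE

Orientations are given as a 3x3 rotation matrix whose columns are the frame's x, y, z axes.
In Python, from cell import state, imaging, close_job gives the robot as it stands.
- The arm moves only by the tool arm_command, never from a script. Its argument "deltas" is a list that holds one entry, the list of rows, each a list of 7 numbers: the shift along the tool's x, y, z in mm, then the turn, a rotation vector about the tool's x, y, z in degrees, then the closure in counts, from 0 (fully open) to 255 (shut). A call has 1 to 10 rows; each row is the pose to reach, as a shift and turn from the pose measured when the call began, along the tool's axes at that moment; what a row does not reach only later rows make up. A row lasts 1/12 s, in which the tool goes at most 41.7 mm and 7.16 degrees, less where a joint would pass 70% of its speed; a pose out of reach is approached as far as the arm can. A call with a gripper value outside its range is refused whole. The fingers move at their own pace and stop on an object; "squeeze" is the grip in N (left out, the last holds). Time passes only in rows, so rows that repeat a pose let the fingers close. It gives the time, the measured TCP pose, the force and the opening at its end, in the units of the state.
- state(): the state, without advancing time (a new reading comes with each control period).
- imaging.read_camera(name): name is "scene" or "top" or "wrist"; returns (picture, depth): 480x640x3 uint8, red, green, blue; 480x640 float32, m along the optical axis (not along the pixel's ray), 0 where there is no reading.
- imaging.calibration(name): a dict with "camera_matrix" (3x3 intrinsics, pixels), "world_to_cam" (4x4, takes a point from world to camera coordinates). Camera axes: x right, y up, looking along -z (the intrinsics and any distortion apply to the point x, -y, -z); pixel columns grow to the right and rows downward; lengths in m; the calibration is good to about 2 mm. A picture is of the moment at which its call begins: read the wrist's pose just before it. calibration takes no time and is no camera call; for the wrist camera it gives the pose at the moment of the call.
- close_job(): hands the job in, once; it reports no verdict.
The state is a dict: "time_s": time; "q": joint angles; "joint_velocities": joint speeds; "tau": joint torques, N m; "ee_pos": TCP position; "ee_rot": TCP orientation; "ft_force": force on the tool from outside, world axes, zero at the start; "wrist_torque": the same for the moment, N m; "finger_gap": finger opening in m.
Only numpy, scipy, OpenCV 4.12 (cv2) and the standard library are available. Lean on these libraries where they do the work, as an engineer would, in place of code of your own. Each camera call takes 0.05 s, during which the arm holds its last target. There are 200 camera calls.

## Working session

There is one attempt and no reset: what is moved stays moved. The work goes in short steps, Python scripts to look and compute and a tool call to move; the robot and the scene stay as the last step left them, time stands still between calls to the robot, and variables do not carry over. Pictures are saved under pics/ and viewed, about 12 in all and at most 16, crops included, and the job is handed in when it is done.

Besides the shell and the picture viewer there is one more tool, called in YAML: its name, and indented under it one key for each argument. arm_command: Moves the arm, as the interface text tells. Its arguments: {"type":"object","properties":{"deltas":{"type":"array"},"squeeze":{"type":"number"}},"required":["deltas"]}

```bash
mkdir -p pics; ls; python3 - <<'E'
from cell import state, imaging
import cv2,numpy as np
s=state();print(s['time_s'],s['ee_pos'],np.round(s['ee_rot'],3).tolist(),s['finger_gap'])
for n in("scene","top"):
    p,d=imaging.read_camera(n);cv2.imwrite(f'pics/{n}0.png',p[:,:,::-1]);np.save(f'{n}0.npy',d)
    c=imaging.calibration(n);print(n,{k:np.round(v,4).tolist() if hasattr(v,'__len__') else v for k,v in c.items()})
E
```

```text
pics
0.0 [0.21282485 0.58710664 0.23026656] [[0.94, -0.001, 0.341], [-0.341, -0.002, 0.94], [0.0, -1.0, -0.002]] 0.08563780683100182
scene {'camera_matrix': [[615.9651, 0.0, 314.7355], [0.0, 615.9651, 228.2571], [0.0, 0.0, 1.0]], 'world_to_cam': [[0.6148, 0.7885, -0.0141, -0.3416], [-0.5618, 0.4505, 0.6939, 0.2473], [0.5535, -0.4187, 0.72, -1.5516], [0.0, 0.0, 0.0, 1.0]]}
top {'camera_matrix': [[547.2873, 0.0, 321.2195], [0.0, 547.2873, 240.395], [0.0, 0.0, 1.0]], 'world_to_cam': [[-0.0071, -1.0, -0.0044, 0.0192], [0.9847, -0.0078, 0.1743, -0.551], [-0.1743, -0.0031, 0.9847, -1.0048], [0.0, 0.0, 0.0, 1.0]]}
```

View pics/scene0.png

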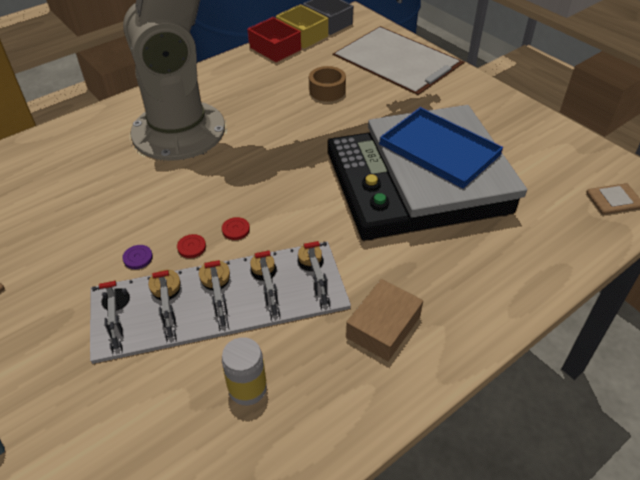

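View pics/top0.png

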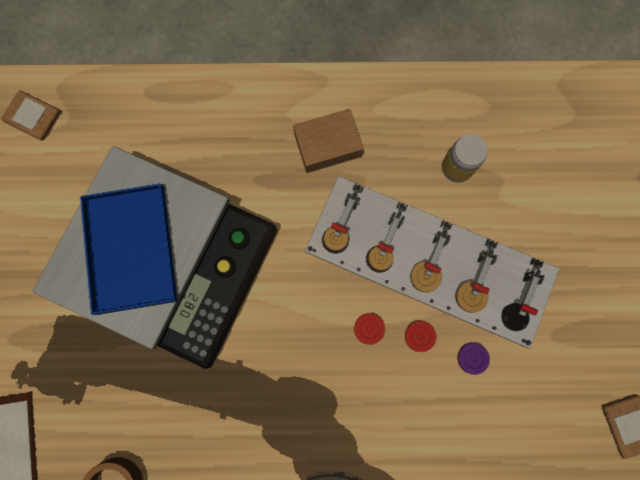

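The scene view shows the jig (nests at about (115,298) to (311,255)), the scale with its tray, and keys at yellow (371,180) and green (380,199). In the top view:

- **Brass discs:** (336,238), (380,258), (426,276) and (473,296). The right two look larger.
- **Empty nest:** (515,317).
- **Decoys:** red at (369,328) and (420,336), purple at (474,358).

Next I'll measure these.

```bash
cat > h.py <<'E'
from cell import state, imaging
import cv2,numpy as np
from scipy.spatial.transform import Rotation as R
def shot(n,fn=None):
    c=imaging.calibration(n);p,d=imaging.read_camera(n)
    if fn: cv2.imwrite('pics/'+fn,p[:,:,::-1])
    return p,d,c
def ray(c,uv,z):
    "world point(s) where the pixel ray meets the plane of height z"
    K=c['camera_matrix'];W=np.array(c['world_to_cam'])
    uv=np.atleast_2d(np.float64(uv));v=np.c_[uv,np.ones(len(uv))]@np.linalg.inv(K).T*[1,-1,-1]
    o=-W[:3,:3].T@W[:3,3];v=v@W[:3,:3]
    return o+v*((z-o[2])/v[:,2])[:,None]
def proj(c,P):
    q=np.c_[np.atleast_2d(P),np.ones(len(np.atleast_2d(P)))]@np.array(c['world_to_cam']).T
    q=q[:,:3]*[1,-1,-1]@np.array(c['camera_matrix']).T
    return q[:,:2]/q[:,2:]
def blobs(p,lo,hi,amin=20):
    m=cv2.inRange(cv2.cvtColor(p,cv2.COLOR_RGB2HSV),np.array(lo),np.array(hi))
    n,_,st,ce=cv2.connectedComponentsWithStats(m)
    return [(ce[i],st[i]) for i in range(1,n) if st[i,4]>=amin],m
def down(a):
    "tool pointing down, jaw axis (z) along world heading a (rad)"
    z=np.array([np.cos(a),np.sin(a),0]);y=np.array([0,0,-1.]);return np.c_[np.cross(y,z),y,z]
def delta(pos,Rt,s=None):
    s=s or state();R0=np.array(s['ee_rot'])
    d=R0.T@(np.array(pos)-s['ee_pos'])*1000
    return np.round(d,1).tolist(),np.round(np.degrees(R.from_matrix(R0.T@Rt).as_rotvec()),2).tolist()
E
python3 - <<'E'
from h import *
for n in('top','scene'):
    p=cv2.imread(f'pics/{n}0.png')[:,:,::-1];c=imaging.calibration(n)
    for nm,lo,hi,z in (('red',(0,170,90),(8,255,255),.075),('yel',(22,170,120),(32,255,255),.076),('grn',(55,120,40),(90,255,255),.076),('blue',(105,150,40),(120,255,255),.1),('brass',(12,130,110),(20,255,255),.038),('purp',(125,80,40),(150,255,255),.012)):
        for ce,st in blobs(p,lo,hi,40)[0]:
            if 60<ce[1]<420: print(n,nm,ce.round(1),st.tolist(),ray(c,ce,z)[0].round(4))
# tray rim
p=cv2.imread('pics/top0.png')[:,:,::-1];c=imaging.calibration('top')
m=blobs(p,(105,150,40),(120,255,255))[1]
k=max(cv2.findContours(m,0,2)[0],key=cv2.contourArea)
w=ray(c,k[:,0],.107)[:,:2].astype(np.float32);print('tray',cv2.minAreaRect(w))
E
```

```text
top red [338.6 227.7] [331, 223, 15, 10, 79] [ 0.5703 -0.0179  0.075 ]
top red [385.  247.6] [378, 243, 15, 10, 74] [ 0.5319 -0.1042  0.075 ]
top red [432.2 267.6] [425, 263, 15, 10, 81] [ 0.4935 -0.1908  0.075 ]
top red [480.2 288.1] [473, 283, 15, 11, 83] [ 0.4547 -0.2776  0.075 ]
top red [528.7 309.1] [522, 304, 15, 10, 81] [ 0.4157 -0.3641  0.075 ]
top red [369.2 328.5] [354, 314, 31, 30, 724] [ 0.3827 -0.0713  0.075 ]
top red [420.1 336.1] [405, 321, 31, 31, 744] [ 0.3684 -0.1635  0.075 ]
top yel [222.9 265.3] [218, 260, 12, 12, 98] [0.5006 0.1981 0.076 ]
top grn [237.3 236.9] [231, 231, 13, 13, 126] [0.5541 0.1724 0.076 ]
top blue [128.2 248.8] [81, 184, 95, 130, 9426] [0.5291 0.3676 0.1   ]
top brass [ 28.4 114.8] [1, 91, 55, 47, 682] [0.8167 0.6079 0.038 ]
top brass [327.7 136.5] [293, 109, 70, 56, 2502] [7.65e-01 4.00e-04 3.80e-02]
top brass [335.  239.6] [324, 228, 24, 22, 345] [ 0.5544 -0.0117  0.038 ]
top brass [379.9 259.2] [369, 247, 24, 23, 351] [ 0.5152 -0.0981  0.038 ]
top brass [424.6 278.4] [412, 262, 29, 30, 541] [ 0.4773 -0.1827  0.038 ]
top brass [470.7 298.6] [
[... 932 characters left out ...]
[317.6 252. ] [315, 247, 6, 11, 49] [ 0.5683 -0.0022  0.038 ]
scene brass [255.4 263.6] [251, 256, 10, 15, 96] [ 0.5167 -0.1145  0.038 ]
scene brass [269.7 261.2] [266, 256, 8, 12, 64] [ 0.5292 -0.0895  0.038 ]
scene brass [222.6 270.6] [216, 261, 13, 20, 152] [ 0.4921 -0.1736  0.038 ]
scene brass [204.7 273.9] [199, 266, 12, 17, 136] [ 0.4779 -0.2048  0.038 ]
scene brass [172.1 279.7] [166, 270, 13, 20, 172] [ 0.4517 -0.2605  0.038 ]
scene brass [154.1 284.4] [149, 277, 11, 16, 122] [ 0.4403 -0.2925  0.038 ]
scene purp [137.1 256.5] [123, 245, 29, 24, 542] [ 0.3322 -0.2798  0.012 ]
tray ((0.5305997133255005, 0.3678995370864868), (0.21944166719913483, 0.15007898211479187), 9.196148872375488)
```

```bash
python3 -c "
import cv2
p=cv2.imread('pics/top0.png')[170:350,290:570]
cv2.imwrite('pics/crop_top.png',cv2.resize(p,None,fx=2.85,fy=2.85,interpolation=2))"
```

```text
(no output)
```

View pics/crop_top.png

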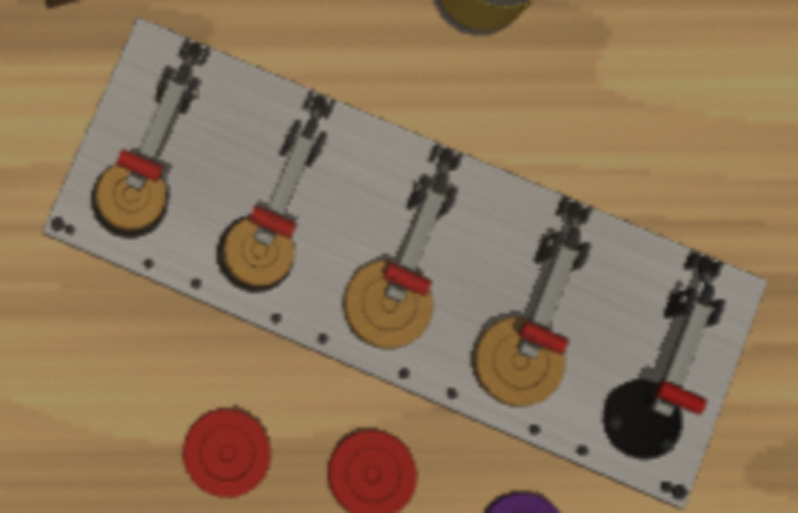

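The two larger discs are clear: nest 3 at crop (388,303) and nest 2 at crop (518,360), about 30 px across in the raw image. The two at left are about 24 px. Red and purple are decoys. Next is the tare key.

```bash
python3 - <<'E'
from h import *
print(delta((.501,.197,.115),down(np.radians(66))))
E
```

```text
([403.9, 115.9, -268.4], [0.1, 4.08, 0.01])
```

arm_command:
  deltas:
    - [[404,60,-268,0,4,0,255],[404,60,-268,0,4,0,255],[404,60,-268,0,4,0,255],[404,60,-268,0,4,0,255],[404,60,-268,0,4,0,255],[404,60,-268,0,4,0,255],[404,60,-268,0,4,0,255],[404,60,-268,0,4,0,255],[404,60,-268,0,4,0,255],[404,60,-268,0,4,0,255]]
  squeeze: 40

```text
time_s: 0.93
ee_pos: [0.4593, 0.2531, 0.1794]
ee_rot: [[0.914, -0.001, 0.405], [-0.405, -0.002, 0.914], [-0.0, -1.0, -0.002]]
ft_force: [1.3, 1.1, -0.3]
finger_gap: -0.0001
```

arm_command:
  deltas:
    - [[89,0,-59,0,0,0,255],[89,0,-59,0,0,0,255],[89,0,-59,0,0,0,255],[89,0,-59,0,0,0,255],[89,0,-59,0,0,0,255],[89,0,-59,0,0,0,255]]

```text
time_s: 1.43
ee_pos: [0.5162, 0.1638, 0.1791]
ee_rot: [[0.914, -0.002, 0.405], [-0.405, -0.002, 0.914], [-0.001, -1.0, -0.002]]
ft_force: [-0.0, 1.0, -0.0]
finger_gap: 0.0002
```

```bash
python3 - <<'E'
from h import *
s=state();print(s['time_s'],s['ee_pos'],s['ft_force'],s['finger_gap']);print(delta((.501,.197,.09),down(np.radians(66))))
p,d,c=shot('wrist','w1.png')
print(proj(c,[[.501,.197,.076],[.555,.171,.076]]))
for nm,lo,hi in (('yel',(22,170,120),(32,255,255)),('grn',(55,120,40),(90,255,255))):
    for ce,st in blobs(p,lo,hi,200)[0]: print(nm,ce,st,ray(c,ce,.076))
E
```

```text
1.4333 [0.51618282 0.16377482 0.1791125 ] [-0.03467802  1.02595685 -0.02342488] 0.0001639554374482914
([-27.2, 89.1, 24.4], [0.12, 0.11, -0.06])
[[356.13894262 196.59093231]
 [350.89095017 279.57434432]]
yel [355.26169591 197.63450292] [338 177  36  36 684] [[0.50141607 0.19620256 0.076     ]]
grn [350.65350877 276.66337719] [334 260  34  35 912] [[0.55285312 0.17170211 0.076     ]]
```

arm_command:
  deltas:
    - [[-27,70,24,0,0,0,255],[-27,70,24,0,0,0,255],[-27,90,24,0,0,0,255],[-27,90,24,0,0,0,255],[-27,102,24,0,0,0,255],[-27,108,24,0,0,0,255],[-27,109,24,0,0,0,255],[-27,109,24,0,0,0,255]]

```text
time_s: 2.15
ee_pos: [0.5009, 0.1982, 0.0713]
ee_rot: [[0.915, -0.001, 0.403], [-0.403, -0.0, 0.915], [-0.001, -1.0, -0.001]]
ft_force: [-2.7, 2.4, 5.2]
finger_gap: 0.0
```

```bash
python3 - <<'E'
from h import *
s=state();print(s['time_s'],s['ee_pos'],s['ft_force'],s['finger_gap'])
p,d,c=shot('wrist','w2.png')
E
```

```text
2.15 [0.50090437 0.19818602 0.07132982] [-2.74679682  2.4237977   5.24819198] 1.7041464849702352e-05
```

View pics/w2.png

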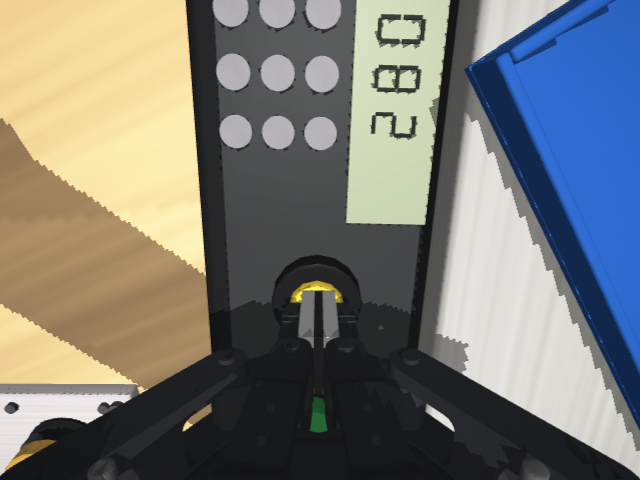

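The fingers sit on the yellow key at (318,292), with about 5 N on them. I'll press slightly deeper to be sure, then retreat and go to finger 3.

arm_command:
  deltas:
    - [[0,3,0,0,0,0,255],[0,3,0,0,0,0,255],[0,3,0,0,0,0,255]]

```text
time_s: 2.45
ee_pos: [0.5014, 0.1982, 0.07]
ee_rot: [[0.915, 0.0, 0.403], [-0.403, 0.001, 0.915], [-0.0, -1.0, 0.001]]
ft_force: [-6.2, -0.8, 12.2]
finger_gap: 0.0001
```

arm_command:
  deltas:
    - [[0,-40,0,0,0,0,120],[0,-80,0,0,0,0,120],[0,-108,0,0,0,0,120],[0,-108,0,0,0,0,120]]

```text
time_s: 2.78
ee_pos: [0.5051, 0.1986, 0.1853]
ee_rot: [[0.915, 0.01, 0.404], [-0.404, 0.006, 0.915], [0.007, -1.0, 0.009]]
ft_force: [1.2, 1.4, -0.6]
finger_gap: 0.0447
```

```bash
python3 - <<'E'
from h import *
s=state();print(s['time_s'],s['ee_pos'],s['ft_force'],s['finger_gap']);
print(delta((.475,-.184,.18),down(np.radians(66))))
E
```

```text
2.7833 [0.50505454 0.19855529 0.18525805] [ 1.22285319  1.35009726 -0.60759265] 0.04466579560881529
([127.2, 2.8, -362.1], [-0.53, 0.15, 0.4])
```

arm_command:
  deltas:
    - [[127,0,-362,0,0,0,120],[127,0,-362,0,0,0,120],[127,0,-362,0,0,0,120],[127,0,-362,0,0,0,120],[127,0,-362,0,0,0,120],[127,0,-362,0,0,0,120],[127,0,-362,0,0,0,120],[127,0,-362,0,0,0,120],[127,0,-362,0,0,0,120],[127,0,-362,0,0,0,120]]

```text
time_s: 3.62
ee_pos: [0.4726, -0.1927, 0.1838]
ee_rot: [[0.91, 0.011, 0.414], [-0.414, 0.002, 0.91], [0.01, -1.0, 0.006]]
ft_force: [-0.9, -0.5, -0.7]
finger_gap: 0.045
```

```bash
python3 - <<'E'
from h import *
s=state();print(s['time_s'],s['ee_pos'],s['finger_gap']);
p,d,c=shot('wrist','w3.png')
for nm,lo,hi,z in (('red',(0,170,60),(8,255,255),.075),('brass',(12,130,110),(20,255,255),.038)):
    for ce,st in blobs(p,lo,hi,200)[0]: print(nm,ce,st,ray(c,ce,z),d[int(ce[1]),int(ce[0])])
print(proj(c,[[.4943,-.192,.075],[.4815,-.1863,.038]]))
E
```

```text
3.6167 [ 0.4725952  -0.19268293  0.1837681 ] 0.04501166800741603
red [407.0631923   42.60995097] [ 367    0   81   87 5507] [[ 0.38628171 -0.09482466  0.075     ]] 0.28499627
red [280.79790871  80.98954354] [ 243   40   77   83 4973] [[ 0.37415239 -0.1733056   0.075     ]] 0.29377794
red [463.4721826  256.51783167] [441 249  46  16 701] [[ 0.53270966 -0.10578225  0.075     ]] 0.26523325
red [596.28646518 255.43232589] [571 248  51  16 761] [[ 0.57162421 -0.01871546  0.075     ]] 0.264536
red [ 64.15508021 259.03743316] [ 40 251  50  17 748] [[ 0.41597779 -0.36556392  0.075     ]] 0.2658382
red [196.91197691 259.26984127] [175 251  45  17 693] [[ 0.45535902 -0.27992127  0.075     ]] 0.26529178
red [330.15313936 257.50689127] [310 250  42  16 653] [[ 0.49370012 -0.19287269  0.075     ]] 0.2645126
brass [209.4952274  219.90510949] [ 173  187   73   72 3562] [[ 0.43864784 -0.27141322  0.038     ]] 0.30002373
brass [328.96523898 220.15332092] [ 292  189   74   65 3222] [[ 0.47809778 -0.18550656  0.038     ]] 0.30357215
brass [564.6480322  217.88953488] [ 536  191   60   59 2236] [[ 0.55422257 -0.01429155  0.038     ]] 0.30237257
brass [445.67053763 218.2688172 ] [ 417  192   60   58 2325] [[ 0.51514752 -0.10062855  0.038     ]] 0.3020416
[[331.6092596  257.74490617]
 [329.78697553 224.29807761]]
```

View pics/w3.png

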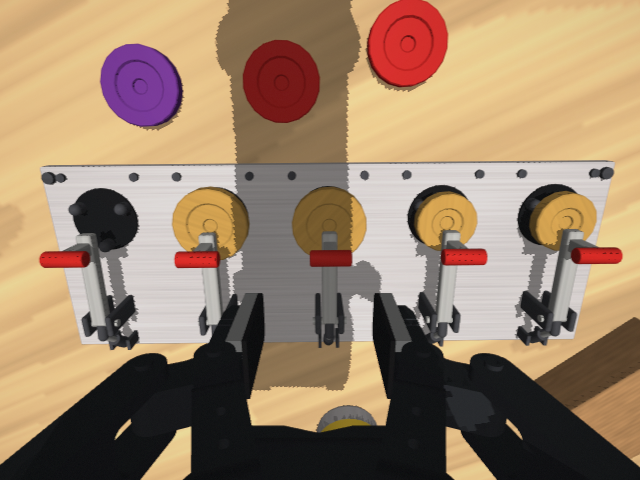

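The close view confirms it. The large discs are at (209,220) in nest 2 and (329,220) in nest 3; the small ones are at (446,218) and (565,218), and nest 1 is empty. The positions agree within 1–2 mm.

```bash
python3 - <<'E'
from h import *
print(delta((.4940,-.1925,.058),down(np.radians(66))))
# arc of the bar about its pin in jig x,z (mm from start on disc)
for t in np.linspace(0,1.52,10)[1:]:
    a=np.arctan2(28,-66)-t; print(round(t,2),np.round([71.7*np.cos(a)+66,71.7*np.sin(a)-28]))
E
```

```text
([18.5, 125.8, 6.6], [-0.39, -0.42, 0.52])
0.17 [ 6. 11.]
0.34 [13. 20.]
0.51 [22. 29.]
0.68 [32. 35.]
0.84 [43. 40.]
1.01 [55. 43.]
1.18 [67. 44.]
1.35 [79. 43.]
1.52 [91. 39.]
```

arm_command:
  deltas:
    - [[18,50,7,0,0,0,120],[18,50,7,0,0,0.5,120],[18,90,7,0,0,0.5,120],[18,110,7,0,0,0.5,120],[18,126,7,0,0,0.5,120],[18,126,7,0,0,0.5,120],[18,126,7,0,0,0.5,120]]
  squeeze: 30

```text
time_s: 4.25
ee_pos: [0.4932, -0.1918, 0.0575]
ee_rot: [[0.91, 0.001, 0.414], [-0.414, 0.006, 0.91], [-0.001, -1.0, 0.006]]
ft_force: [0.1, -0.1, 0.4]
finger_gap: 0.0452
```

arm_command:
  deltas:
    - [[0,0,0,0,0,0,200],[0,0,0,0,0,0,200],[0,0,0,0,0,0,200],[0,0,0,0,0,0,200],[0,0,0,0,0,0,200]]

```text
time_s: 4.67
ee_pos: [0.494, -0.1918, 0.0586]
ee_rot: [[0.911, 0.004, 0.413], [-0.413, 0.006, 0.911], [0.001, -1.0, 0.007]]
ft_force: [-0.9, 1.7, 6.5]
finger_gap: 0.0291
```

```bash
python3 - <<'E'
from h import *
s=state();print(s['time_s'],s['ee_pos'],s['ft_force'],s['finger_gap']);print(delta((.4940,-.1925,.058),down(np.radians(66))))
shot('wrist','w4.png')
E
```

```text
4.6667 [ 0.49398193 -0.1917917   0.05860089] [-0.90820981  1.74161996  6.45495115] 0.02909548661405459
([0.3, 0.6, -0.6], [-0.4, -0.42, 0.04])
```

View pics/w4.png

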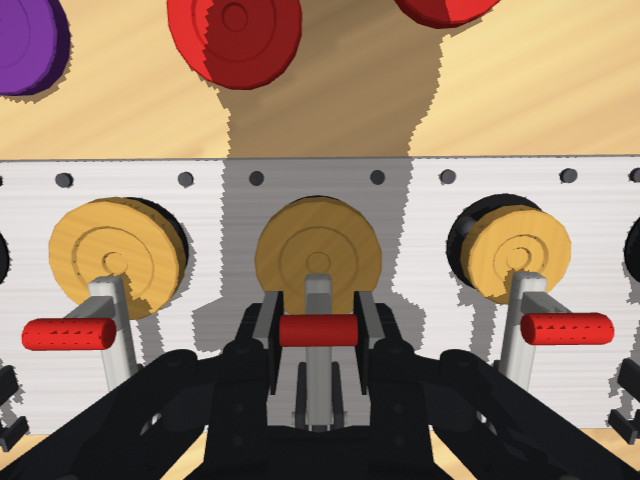

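Bar 3 is pinched by its ends at (318,330), with the gap at 29 mm. Next I'll swing it back along the arc.

arm_command:
  deltas:
    - [[6,-11,0,0,0,0,200],[13,-20,0,0,0,0,200],[22,-29,0,0,0,0,200],[32,-35,0,0,0,0,200],[43,-40,0,0,0,0,200],[55,-43,0,0,0,0,200],[67,-44,0,0,0,0,200],[79,-43,0,0,0,0,200],[90,-40,0,0,0,0,200],[90,-40,0,0,0,0,200]]

```text
time_s: 5.55
ee_pos: [0.5789, -0.2296, 0.0997]
ee_rot: [[0.911, 0.008, 0.412], [-0.412, 0.005, 0.911], [0.005, -1.0, 0.008]]
ft_force: [3.6, 2.0, 6.1]
finger_gap: 0.0291
```

arm_command:
  deltas:
    - [[0,0,0,0,0,0,120],[0,0,0,0,0,0,120],[0,0,0,0,0,0,120],[0,-40,0,0,0,0,120],[0,-80,0,0,0,0,120],[-40,-85,0,0,0,0,120],[-80,-85,0,0,0,0,120],[-80,-85,0,0,0,0,120]]

```text
time_s: 6.22
ee_pos: [0.497, -0.1951, 0.1822]
ee_rot: [[0.91, 0.001, 0.415], [-0.415, 0.01, 0.91], [-0.004, -1.0, 0.01]]
ft_force: [-0.4, -0.4, -1.6]
finger_gap: 0.0449
```

```bash
python3 - <<'E'
from h import *
s=state();print(s['time_s'],s['ee_pos'],s['ft_force'],s['finger_gap'])
p,d,c=shot('wrist','w5.png')
for ce,st in blobs(p,(0,170,60),(8,255,255),200)[0]: print(ce,st,ray(c,ce,.075)[0],ray(c,ce,.114)[0])
print('bar2 over',delta((.4558,-.2795,.18),down(np.radians(66))))
E
```

```text
6.2167 [ 0.49701135 -0.19506323  0.18221327] [-0.38753917 -0.36380662 -1.58039362] 0.04488403610703998
[396.44565769  24.99441341] [ 357    0   82   59 3938] [ 0.39810113 -0.09858547  0.075     ] [ 0.40231629 -0.10885726  0.114     ]
[269.10149813  52.04157303] [ 230    9   79   87 5340] [ 0.37992544 -0.17390676  0.075     ] [ 0.38695744 -0.17250536  0.114     ]
[593.24296675 226.58695652] [568 219  52  16 782] [ 0.57189011 -0.01835922  0.075     ] [ 0.5491717  -0.04106436  0.114     ]
[456.13093525 228.21294964] [434 221  46  16 695] [ 0.53300285 -0.1058243   0.075     ] [ 0.51631113 -0.11497422  0.114     ]
[ 44.25065274 231.85248042] [ 18 224  53  16 766] [ 0.41658827 -0.36546285  0.075     ] [ 0.41793832 -0.33437436  0.114     ]
[181.58553547 231.58553547] [158 224  47  16 719] [ 0.45577955 -0.2797219   0.075     ] [ 0.45105579 -0.26192142  0.114     ]
[321.08777429 380.60501567] [299 371  45  18 638] [ 0.60826634 -0.24291935  0.075     ] [ 0.57991039 -0.23082247  0.114     ]
bar2 over ([-6.2, 2.4, -95.0], [-0.57, -0.41, 0.04])
```

View pics/w5.png

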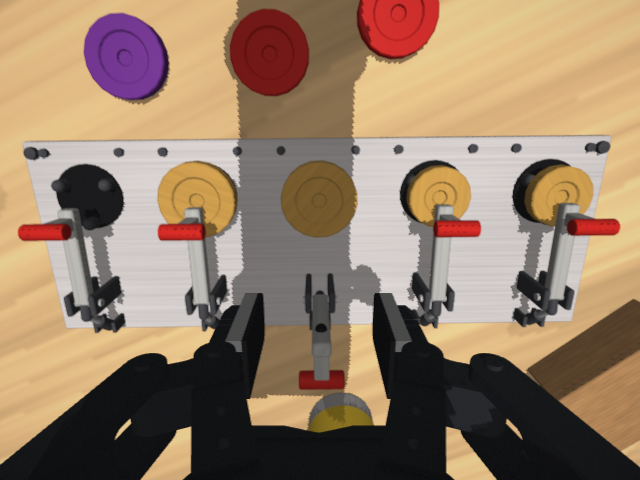

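Finger 3 is thrown back, with its bar at (321,380), and disc 3 is free. Same again for finger 2.

arm_command:
  deltas:
    - [[-6,0,-95,0,0,0,120],[-6,0,-95,0,0,0,120],[-6,20,-95,0,0,0,120],[-6,50,-95,0,0,0,120],[-6,90,-95,0,0,0,120],[-6,115,-95,0,0,0,120],[-6,124,-95,0,0,0,120],[-6,124,-95,0,0,0,120],[-6,124,-95,0,0,0,120]]

```text
time_s: 7.02
ee_pos: [0.457, -0.279, 0.0592]
ee_rot: [[0.911, 0.005, 0.413], [-0.413, 0.008, 0.911], [0.001, -1.0, 0.009]]
ft_force: [1.4, -0.2, 0.6]
finger_gap: 0.0455
```

arm_command:
  deltas:
    - [[0,0,0,0,0,0,200],[0,0,0,0,0,0,200],[0,0,0,0,0,0,200],[0,0,0,0,0,0,200],[0,0,0,0,0,0,200]]

```text
time_s: 7.43
ee_pos: [0.4582, -0.2798, 0.0608]
ee_rot: [[0.911, 0.008, 0.413], [-0.413, 0.007, 0.911], [0.004, -1.0, 0.01]]
ft_force: [-0.9, 0.3, 7.4]
finger_gap: 0.0287
```

arm_command:
  deltas:
    - [[6,-11,0,0,0,0,200],[13,-20,0,0,0,0,200],[22,-29,0,0,0,0,200],[32,-35,0,0,0,0,200],[43,-40,0,0,0,0,200],[55,-43,0,0,0,0,200],[67,-44,0,0,0,0,200],[79,-43,0,0,0,0,200],[90,-40,0,0,0,0,200],[90,-40,0,0,0,0,200]]

```text
time_s: 8.27
ee_pos: [0.5426, -0.3175, 0.102]
ee_rot: [[0.911, 0.011, 0.412], [-0.412, 0.006, 0.911], [0.008, -1.0, 0.01]]
ft_force: [4.4, 1.6, 5.1]
finger_gap: 0.0288
```

arm_command:
  deltas:
    - [[0,0,0,0,0,0,120],[0,0,0,0,0,0,120],[0,0,0,0,0,0,120],[0,-40,0,0,0,0,120],[0,-80,0,0,0,0,120],[-40,-85,0,0,0,0,0],[-80,-85,0,0,0,0,0],[-80,-85,0,0,0,0,0]]

```text
time_s: 8.93
ee_pos: [0.4598, -0.2831, 0.1844]
ee_rot: [[0.909, 0.005, 0.416], [-0.416, 0.012, 0.909], [-0.0, -1.0, 0.013]]
ft_force: [-0.5, -1.0, -1.1]
finger_gap: 0.0793
```

```bash
python3 - <<'E'
from h import *
s=state();print(s['time_s'],s['ee_pos'],s['ft_force'],s['finger_gap'])
p,d,c=shot('wrist','w6.png')
for ce,st in blobs(p,(0,170,60),(8,255,255),200)[0]: print(ce,ray(c,ce,.075)[0],ray(c,ce,.114)[0])
m=blobs(p,(12,130,70),(20,255,255))[1]
for k in cv2.findContours(m,0,2)[0]:
    if cv2.contourArea(k)>800: 
        w=ray(c,k[:,0],.038)[:,:2].astype(np.float32); print('disc',cv2.minEnclosingCircle(w))
for a in (66,-24): print(a,delta((.4809,-.1871,.1),down(np.radians(a))))
E
```

```text
8.9333 [ 0.4598086  -0.28310653  0.18443174] [-0.5446036  -1.0368623  -1.14893712] 0.07925350378629581
[520.4936811   22.92363539] [ 0.39120745 -0.11746657  0.075     ] [ 0.3906418  -0.13831039  0.114     ]
[393.62067669  47.89342105] [ 0.3722626  -0.19177166  0.075     ] [ 0.37461048 -0.20118809  0.114     ]
[591.06858711 222.03429355] [ 0.53319911 -0.10537194  0.075     ] [ 0.51079654 -0.1280758   0.114     ]
[182.90317919 226.73121387] [ 0.41650681 -0.36572405  0.075     ] [ 0.41205038 -0.34838831  0.114     ]
[321.6772655  375.55007949] [ 0.56923422 -0.32937438  0.075     ] [ 0.54128981 -0.31762887  0.114     ]
disc ((0.5169512629508972, -0.10192244499921799), 0.026251234114170074)
disc ((0.4427962899208069, -0.27360817790031433), 0.029846228659152985)
disc ((0.4812314808368683, -0.18790028989315033), 0.030920561403036118)
66 ([-24.8, 86.7, 93.8], [-0.74, -0.48, 0.23])
-24 ([-24.8, 86.7, 93.8], [-0.76, 89.52, -0.4])
```

arm_command:
  deltas:
    - [[-24,0,94,-0.7,-0.5,0.2,0],[-24,0,94,-0.7,-0.5,0.2,0],[-24,40,94,-0.7,-0.5,0.2,0],[-24,80,94,-0.7,-0.5,0.2,0],[-24,110,94,-0.7,-0.5,0.2,0],[-24,140,94,-0.7,-0.5,0.2,0],[-24,158,94,-0.7,-0.5,0.2,0],[-24,165,94,-0.7,-0.5,0.2,0],[-24,165,94,-0.7,-0.5,0.2,0]]
  squeeze: 50

```text
time_s: 9.73
ee_pos: [0.4813, -0.1862, 0.0202]
ee_rot: [[0.914, -0.002, 0.406], [-0.406, 0.001, 0.914], [-0.003, -1.0, -0.0]]
ft_force: [-0.5, -0.9, 0.4]
finger_gap: 0.0851
```

```bash
python3 - <<'E'
from h import *
s=state();print(s['time_s'],s['ee_pos'],s['ft_force'],s['finger_gap']);print(delta((.481,-.1875,.018),down(np.radians(66))))
p,d,c=shot('wrist','w7.png')
E
```

```text
9.7333 [ 0.48125814 -0.18615243  0.0202297 ] [-0.47723214 -0.91124516  0.4113318 ] 0.08507681698151588
([0.3, 2.2, -1.3], [0.02, 0.02, -0.15])
```

View pics/w7.png

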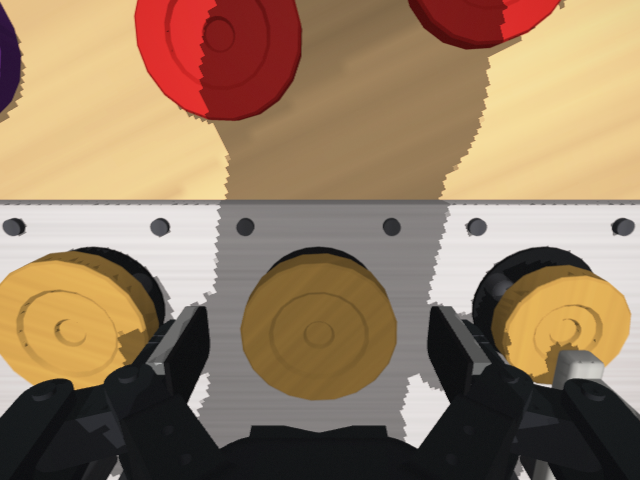

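The jaws straddle disc 3, centred at (319,330). I'll drop 2 mm and close.

arm_command:
  deltas:
    - [[0,2,-1,0,0,0,130],[0,2,-1,0,0,0,130],[0,2,-1,0,0,0,130],[0,2,-1,0,0,0,130],[0,2,-1,0,0,0,130],[0,2,-1,0,0,0,130]]

```text
time_s: 10.28
ee_pos: [0.483, -0.1885, 0.0215]
ee_rot: [[0.913, 0.003, 0.407], [-0.407, -0.001, 0.913], [0.003, -1.0, 0.001]]
ft_force: [-0.7, -0.6, 5.7]
finger_gap: 0.0575
```

arm_command:
  deltas:
    - [[0,-10,0,0,0,0,130],[0,-30,0,0,0,0,130],[0,-60,0,0,0,0,130],[0,-100,0,0,0,0,130],[0,-140,0,0,0,0,130],[0,-160,0,0,0,0,130],[0,-160,0,0,0,0,130]]

```text
time_s: 10.87
ee_pos: [0.4851, -0.1898, 0.188]
ee_rot: [[0.913, 0.013, 0.408], [-0.408, -0.002, 0.913], [0.013, -1.0, 0.003]]
ft_force: [0.7, -0.6, -2.8]
finger_gap: 0.0579
```

```bash
cat > tray.py <<'E'
from h import *
def tray(fn=None):
    p,d,c=shot('top',fn); m=blobs(p,(105,150,40),(120,255,255))[1]
    k=max(cv2.findContours(m,0,2)[0],key=cv2.contourArea)
    w=ray(c,k[:,0],.107)[:,:2].astype(np.float32); (cx,cy),(a,b),t=cv2.minAreaRect(w)
    if a<b: t+=90
    t=(t+90)%180-90
    return np.array([cx,cy]),(a,b),t   # centre, sides, heading of the long side (deg)
E
python3 - <<'E'
from tray import *
s=state();print(s['time_s'],s['ee_pos'],s['ft_force'],s['finger_gap'])
C,ab,t=tray('t1.png');print(C,ab,t)
u=np.array([np.cos(np.radians(t)),np.sin(np.radians(t))])
for k in (-.048,.048): print(k,C+u*k,delta([*(C+u*k),.18],down(np.radians(t+90))))
E
```

```text
10.8667 [ 0.48509007 -0.18982726  0.18798516] [ 0.67371168 -0.63406322 -2.80706486] 0.05792140230868206
[0.53055334 0.36769664] (0.219518780708313, 0.15012159943580627) 9.083539962768555
-0.048 [0.4831553  0.36011867] ([-224.6, 4.3, 501.2], [-0.01, -33.13, 0.55])
0.048 [0.57795138 0.37527461] ([-144.2, 5.2, 553.7], [-0.01, -33.13, 0.55])
```

Disc 3 is held: the load is 2.8 N and the gap 58 mm. I'll carry it to the far slot of the tray.

arm_command:
  deltas:
    - [[-50,5,190,0,0,0.5,130],[-70,5,270,0,-33,0.5,130],[-90,5,350,0,-33,0.5,130],[-110,5,430,0,-33,0.5,130],[-130,5,510,0,-33,0.5,130],[-144,5,554,0,-33,0.5,130],[-144,5,554,0,-33,0.5,130],[-144,5,554,0,-33,0.5,130],[-144,5,554,0,-33,0.5,130],[-144,5,554,0,-33,0.5,130]]

```text
time_s: 11.75
ee_pos: [0.5515, 0.2239, 0.1789]
ee_rot: [[0.988, -0.002, -0.156], [0.156, -0.001, 0.988], [-0.002, -1.0, -0.001]]
ft_force: [1.4, -0.1, -2.2]
finger_gap: 0.058
```

```bash
python3 - <<'E'
from h import *
s=state();print(s['time_s'],s['ee_pos'],s['ft_force'],s['finger_gap']);print(delta((.578,.3753,.18),down(np.radians(99))))
E
```

```text
11.75 [0.55151366 0.2239421  0.17886521] [ 1.43101176 -0.14403445 -2.24938724] 0.057998551979833314
([49.7, -1.3, 145.4], [0.04, -0.05, -0.11])
```

arm_command:
  deltas:
    - [[50,0,145,0,0,0,130],[50,0,145,0,0,0,130],[50,0,145,0,0,0,130],[50,0,145,0,0,0,130],[50,0,145,0,0,0,130],[50,0,145,0,0,0,130]]

```text
time_s: 12.25
ee_pos: [0.5763, 0.3772, 0.1755]
ee_rot: [[0.987, -0.006, -0.16], [0.16, -0.003, 0.987], [-0.006, -1.0, -0.002]]
ft_force: [-0.4, -1.3, -1.8]
finger_gap: 0.0578
```

```bash
python3 - <<'E'
from h import *
s=state();print(s['time_s'],s['ee_pos'],s['ft_force'],s['finger_gap']);print(delta((.578,.3753,.088),down(np.radians(99))))
p,d,c=shot('wrist','w8.png')
C=np.array([.5306,.3677]);u=np.array([np.cos(.1585),np.sin(.1585)]);v=np.array([-u[1],u[0]])
print(proj(c,[[*(C+a*u*.11+b*v*.075),.107] for a in(-1,1) for b in (-1,1)]).round())
E
```

```text
12.25 [0.57633594 0.37722434 0.17549537] [-0.42438795 -1.34698829 -1.7642155 ] 0.05775200231144471
([1.9, 87.5, -2.0], [0.13, 0.19, -0.35])
[[158. -56.]
 [473. -55.]
 [200. 346.]
 [431. 347.]]
```

View pics/w8.png

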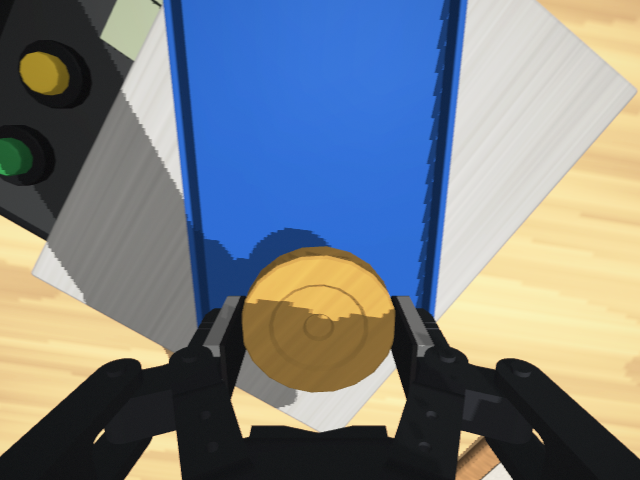

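The disc hangs at (319,325) over the far half of the tray, the tray walls line up with the prediction, and the disc is inside them. Lowering and releasing.

arm_command:
  deltas:
    - [[2,30,-2,0,0,0,130],[2,60,-2,0,0,0,130],[2,76,-2,0,0,0,130],[2,84,-2,0,0,0,130],[2,88,-2,0,0,0,130],[2,89,-2,0,0,0,130],[2,89,-2,0,0,0,130],[2,89,-2,0,0,0,130]]

```text
time_s: 12.97
ee_pos: [0.5802, 0.373, 0.089]
ee_rot: [[0.988, -0.002, -0.156], [0.156, -0.002, 0.988], [-0.003, -1.0, -0.002]]
ft_force: [0.7, -0.2, -1.5]
finger_gap: 0.0584
```

```bash
python3 - <<'E'
from h import *
s=state();print(s['time_s'],s['ee_pos'],s['ft_force'],s['finger_gap'])
E
```

```text
12.9667 [0.58019636 0.3730017  0.0890329 ] [ 0.67031443 -0.22763139 -1.47508766] 0.0584171904441519
```

arm_command:
  deltas:
    - [[0,2,0,0,0,0,130],[0,3,0,0,0,0,130],[0,3,0,0,0,0,130],[0,3,0,0,0,0,30],[0,3,0,0,0,0,30],[0,3,0,0,0,0,30],[0,3,0,0,0,0,30]]

```text
time_s: 13.55
ee_pos: [0.5804, 0.3732, 0.0865]
ee_rot: [[0.988, -0.002, -0.156], [0.156, -0.002, 0.988], [-0.002, -1.0, -0.002]]
ft_force: [0.9, -0.3, 0.7]
finger_gap: 0.0756
```

arm_command:
  deltas:
    - [[0,-30,0,0,0,0,30],[0,-65,0,0,0,0,30],[0,-95,0,0,0,0,30],[0,-95,0,0,0,0,0]]

```text
time_s: 13.88
ee_pos: [0.5836, 0.3749, 0.1899]
ee_rot: [[0.988, 0.008, -0.156], [0.156, 0.005, 0.988], [0.009, -1.0, 0.003]]
ft_force: [0.9, 1.1, 1.7]
finger_gap: 0.0849
```

```bash
python3 - <<'E'
from h import *
s=state();print(s['time_s'],s['ee_pos'],s['ft_force'],s['finger_gap']);print(delta((.443,-.2738,.18),down(np.radians(66))))
shot('wrist','w9.png')
E
```

```text
13.8833 [0.58359078 0.37485127 0.18986349] [0.8932833  1.0882807  1.72260247] 0.08488478298651866
([-240.2, 5.7, -618.8], [-0.33, 32.98, 0.43])
```

View pics/w9.png

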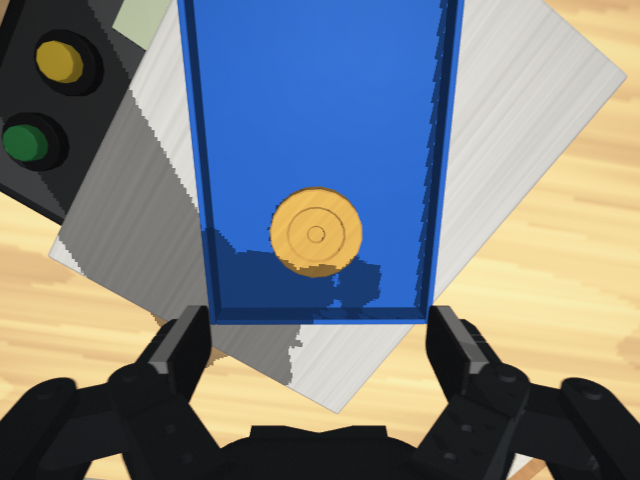

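Disc 3 lies flat in the tray at (316,232). Back to disc 2.

arm_command:
  deltas:
    - [[-240,5,-619,0,33,0,0],[-240,5,-619,0,33,0,0],[-240,5,-619,0,33,0,0],[-240,5,-619,0,33,0,0],[-240,5,-619,0,33,0,0],[-240,5,-619,0,33,0,0],[-240,5,-619,0,33,0,0],[-240,5,-619,0,33,0,0],[-240,5,-619,0,33,0,0],[-240,5,-619,0,33,0,0]]

```text
time_s: 14.77
ee_pos: [0.4924, -0.0359, 0.1794]
ee_rot: [[0.914, 0.005, 0.407], [-0.407, 0.003, 0.914], [0.003, -1.0, 0.005]]
ft_force: [1.0, -0.6, -0.7]
finger_gap: 0.0852
```

```bash
python3 - <<'E'
from h import *
s=state();print(s['time_s'],s['ee_pos']);print(delta((.443,-.2738,.15),down(np.radians(66))))
E
```

```text
14.7667 [ 0.49243573 -0.03586422  0.17937922]
([51.5, 28.4, -237.6], [-0.28, -0.0, 0.18])
```

arm_command:
  deltas:
    - [[51,20,-238,0,0,0,0],[51,20,-238,0,0,0,0],[51,20,-238,0,0,0,0],[51,20,-238,0,0,0,0],[51,20,-238,0,0,0,0],[51,20,-238,0,0,0,0],[51,20,-238,0,0,0,0],[51,20,-238,0,0,0,0]]

```text
time_s: 15.43
ee_pos: [0.4404, -0.2766, 0.1576]
ee_rot: [[0.911, 0.003, 0.412], [-0.412, 0.003, 0.911], [0.002, -1.0, 0.004]]
ft_force: [0.0, 1.2, 0.3]
finger_gap: 0.0851
```

```bash
python3 - <<'E'
from h import *
s=state();print(s['time_s'],s['ee_pos']);print(delta((.443,-.2738,.018),down(np.radians(66))))
p,d,c=shot('wrist','w10.png')
m=blobs(p,(12,130,70),(20,255,255))[1]
for k in cv2.findContours(m,0,2)[0]:
    if cv2.contourArea(k)>800: 
        w=ray(c,k[:,0],.038)[:,:2].astype(np.float32); print('disc',cv2.minEnclosingCircle(w))
E
```

```text
15.4333 [ 0.44038427 -0.27661867  0.15763258]
([0.9, 139.6, 3.1], [-0.21, -0.35, 0.11])
disc ((0.5169393420219421, -0.10277251899242401), 0.026632806286215782)
disc ((0.44215062260627747, -0.2727642059326172), 0.030521217733621597)
```

arm_command:
  deltas:
    - [[1,35,3,0,0,0,0],[1,70,3,0,0,0,0],[1,105,3,0,0,0,0],[1,130,3,0,0,0,0],[1,138,3,0,0,0,0],[1,139,3,0,0,0,0],[1,139,3,0,0,0,0]]

```text
time_s: 16.07
ee_pos: [0.4448, -0.271, 0.0192]
ee_rot: [[0.913, 0.004, 0.408], [-0.408, 0.004, 0.913], [0.002, -1.0, 0.005]]
ft_force: [0.6, -1.5, 0.4]
finger_gap: 0.0853
```

arm_command:
  deltas:
    - [[0,0,0,0,0,0,130],[0,0,0,0,0,0,130],[0,0,0,0,0,0,130],[0,0,0,0,0,0,130],[0,0,0,0,0,0,130],[0,0,0,0,0,0,130]]

```text
time_s: 16.57
ee_pos: [0.4467, -0.2716, 0.0216]
ee_rot: [[0.913, 0.008, 0.407], [-0.407, 0.003, 0.913], [0.006, -1.0, 0.006]]
ft_force: [-1.4, 0.6, 9.9]
finger_gap: 0.0579
```

arm_command:
  deltas:
    - [[0,-10,0,0,0,0,130],[0,-30,0,0,0,0,130],[0,-60,0,0,0,0,130],[0,-100,0,0,0,0,130],[0,-140,0,0,0,0,130],[0,-160,0,0,0,0,130],[0,-160,0,0,0,0,130]]

```text
time_s: 17.15
ee_pos: [0.4476, -0.2739, 0.1878]
ee_rot: [[0.913, 0.017, 0.408], [-0.408, 0.0, 0.913], [0.016, -1.0, 0.007]]
ft_force: [0.5, -1.0, -3.3]
finger_gap: 0.0581
```

```bash
python3 - <<'E'
from tray import *
s=state();print(s['time_s'],s['ee_pos'],s['ft_force'],s['finger_gap'])
C,ab,t=tray('t2.png');print(C,ab,t)
u=np.array([np.cos(np.radians(t)),np.sin(np.radians(t))])
for k in (-.048,): print(k,C+u*k,delta([*(C+u*k),.18],down(np.radians(t+90))))
p=cv2.imread('pics/t2.png')[:,:,::-1];c=imaging.calibration('top')
for ce,st in blobs(p,(12,130,80),(20,255,255),100)[0]:
    if ce[0]<320: print(ce,st,ray(c,ce,.101))
E
```

```text
17.15 [ 0.44755219 -0.2739281   0.18784109] [ 0.5333525  -1.04996131 -3.25967161] 0.0581100453616696
[0.53060865 0.36787456] (0.21948279440402985, 0.15008476376533508) 9.18091106414795
-0.048 [0.48322356 0.36021605] ([-224.8, 6.3, 593.0], [-0.19, -33.24, 0.8])
[ 29.90254707 115.17275748] [  1  91  57  49 903] [[0.78891797 0.56915608 0.101     ]]
[126.53229974 222.27906977] [111 207  32  32 774] [[0.57849457 0.37294479 0.101     ]]
[107.70360111 470.35734072] [ 83 463  50  17 361] [[0.14693075 0.38133828 0.101     ]]
```

Disc 2 is held (3.3 N) and the tray hasn't moved. Carrying it to the near slot.

arm_command:
  deltas:
    - [[-40,6,150,0,0,0.5,130],[-225,6,593,0,-33,0.5,130],[-225,6,593,0,-33,0.5,130],[-225,6,593,0,-33,0.5,130],[-225,6,593,0,-33,0.5,130],[-225,6,593,0,-33,0.5,130],[-225,6,593,0,-33,0.5,130],[-225,6,593,0,-33,0.5,130],[-225,6,593,0,-33,0.5,130],[-225,6,593,0,-33,0.5,130]]

```text
time_s: 18.03
ee_pos: [0.4703, 0.1452, 0.1793]
ee_rot: [[0.988, 0.003, -0.155], [0.155, 0.002, 0.988], [0.004, -1.0, 0.001]]
ft_force: [1.7, -0.4, -3.6]
finger_gap: 0.0582
```

```bash
python3 - <<'E'
from h import *
s=state();print(s['time_s'],s['ee_pos'],s['ft_force'],s['finger_gap']);print(delta((.483,.360,.18),down(np.radians(99))))
E
```

```text
18.0333 [0.47034493 0.14522133 0.17931608] [ 1.70807898 -0.42345182 -3.62292966] 0.05820644901662244
([45.8, -0.2, 210.2], [-0.09, -0.07, 0.2])
```

arm_command:
  deltas:
    - [[46,0,210,0,0,0,130],[46,0,210,0,0,0,130],[46,0,210,0,0,0,130],[46,0,210,0,0,0,130],[46,0,210,0,0,0,130],[46,0,210,0,0,0,130],[46,0,210,0,0,0,130],[46,0,210,0,0,0,130]]

```text
time_s: 18.7
ee_pos: [0.482, 0.3598, 0.1777]
ee_rot: [[0.988, 0.001, -0.157], [0.157, -0.001, 0.988], [0.001, -1.0, -0.001]]
ft_force: [-0.7, -1.6, -3.2]
finger_gap: 0.0582
```

```bash
python3 - <<'E'
from h import *
s=state();print(s['time_s'],s['ee_pos'],s['ft_force'],s['finger_gap']);print(delta((.482,.360,.087),down(np.radians(99))))
shot('wrist','w11.png')
E
```

```text
18.7 [0.48204337 0.35982304 0.17769021] [-0.6732743  -1.62052162 -3.2443562 ] 0.058193586324359135
([-0.1, 90.7, 0.3], [0.05, 0.02, 0.03])
```

View pics/w11.png

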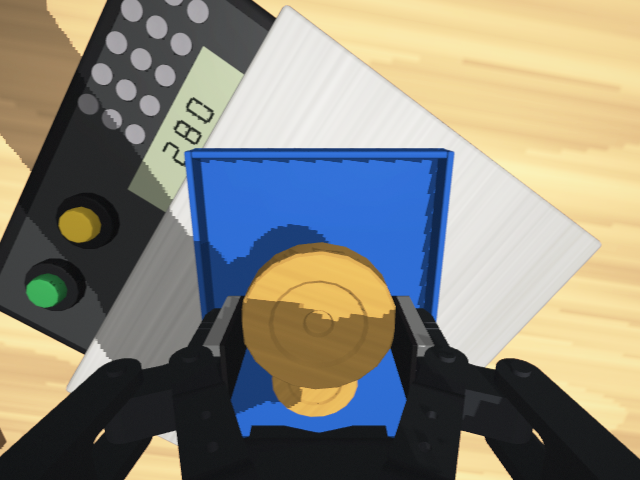

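The held disc at (319,322) is over the near half. The placed one at (315,395) is well clear of it, and the tray walls are on both sides. Lowering.

arm_command:
  deltas:
    - [[0,30,0,0,0,0,130],[0,60,0,0,0,0,130],[0,76,0,0,0,0,130],[0,86,0,0,0,0,130],[0,90,0,0,0,0,130],[0,92,0,0,0,0,130],[0,92,0,0,0,0,130],[0,92,0,0,0,0,130]]

```text
time_s: 19.42
ee_pos: [0.4837, 0.3588, 0.0876]
ee_rot: [[0.988, 0.003, -0.154], [0.154, 0.001, 0.988], [0.003, -1.0, 0.0]]
ft_force: [0.6, 0.2, -3.3]
finger_gap: 0.0579
```

arm_command:
  deltas:
    - [[0,0,0,0,0,0,30],[0,0,0,0,0,0,30],[0,0,0,0,0,0,30],[0,0,0,0,0,0,30]]

```text
time_s: 19.75
ee_pos: [0.4842, 0.3592, 0.0885]
ee_rot: [[0.988, 0.004, -0.154], [0.154, 0.002, 0.988], [0.005, -1.0, 0.001]]
ft_force: [0.1, -0.9, 0.7]
finger_gap: 0.075
```

arm_command:
  deltas:
    - [[0,-30,0,0,0,0,30],[0,-60,0,0,0,0,30],[0,-85,0,0,0,0,255],[0,-85,0,0,0,0,255],[0,-85,0,0,0,0,255]]

```text
time_s: 20.17
ee_pos: [0.4848, 0.3598, 0.1757]
ee_rot: [[0.988, 0.007, -0.154], [0.154, 0.005, 0.988], [0.008, -1.0, 0.004]]
ft_force: [-0.4, 0.0, -1.4]
finger_gap: 0.0401
```

```bash
python3 - <<'E'
from h import *
s=state();print(s['time_s'],s['ee_pos'],s['ft_force'],s['finger_gap']);print(delta((.554,.1717,.13),down(np.radians(66))))
p,d,c=shot('wrist','w12.png')
print([ (ce.round(),st.tolist(),ray(c,ce,.101)[0].round(4)) for ce,st in blobs(p,(12,130,80),(20,255,255),400)[0]])
E
```

```text
20.1667 [0.4847803  0.35979532 0.17571775] [-0.44103228  0.02281817 -1.35391822] 0.04014870325042466
([39.0, 45.3, -196.7], [-0.34, 32.88, 0.39])
[(array([316., 244.]), [268, 192, 97, 95, 5424], array([0.4818, 0.3578, 0.101 ])), (array([315., 373.]), [273, 334, 85, 79, 5188], array([0.575 , 0.3717, 0.101 ]))]
```

View pics/w12.png

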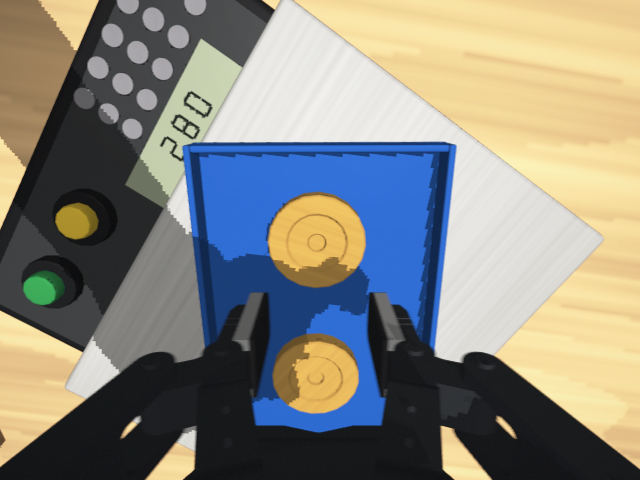

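Both discs lie flat and apart in the tray, at (316,244) and (315,373). Next is the print key.

arm_command:
  deltas:
    - [[39,20,-197,0,33,0.4,255],[39,20,-197,0,33,0.4,255],[39,20,-197,0,33,0.4,255],[39,20,-197,0,33,0.4,255],[39,20,-197,0,33,0.4,255],[39,45,-197,0,33,0.4,255],[39,45,-197,0,33,0.4,255],[39,45,-197,0,33,0.4,255]]

```text
time_s: 20.88
ee_pos: [0.5515, 0.1704, 0.1267]
ee_rot: [[0.913, -0.006, 0.409], [-0.409, 0.002, 0.913], [-0.006, -1.0, -0.001]]
ft_force: [-0.6, 0.4, 0.5]
finger_gap: 0.0001
```

```bash
python3 - <<'E'
from h import *
s=state();print(s['time_s'],s['ee_pos'],s['ft_force'],s['finger_gap']);print(delta((.554,.1717,.07),down(np.radians(66))))
E
```

```text
20.8833 [0.5515251  0.17035488 0.126722  ] [-0.62683597  0.36813723  0.52918218] 0.0001479016801465201
([2.1, 56.7, 2.3], [0.03, -0.13, -0.37])
```

arm_command:
  deltas:
    - [[2,25,2,0,0,0,255],[2,45,2,0,0,0,255],[2,53,2,0,0,0,255],[2,57,2,0,0,0,255],[2,58,2,0,0,0,255],[2,58,2,0,0,0,255],[2,58,2,0,0,0,255],[2,58,2,0,0,0,255]]

```text
time_s: 21.55
ee_pos: [0.5537, 0.1731, 0.0703]
ee_rot: [[0.913, -0.006, 0.407], [-0.407, 0.004, 0.913], [-0.007, -1.0, 0.001]]
ft_force: [-3.2, 0.9, 5.3]
finger_gap: -0.0001
```

arm_command:
  deltas:
    - [[0,2,0,0,0,0,255],[0,2,0,0,0,0,255],[0,2,0,0,0,0,255]]

```text
time_s: 21.8
ee_pos: [0.5538, 0.1731, 0.0701]
ee_rot: [[0.914, -0.005, 0.406], [-0.406, 0.004, 0.914], [-0.006, -1.0, 0.001]]
ft_force: [-7.4, -2.3, 12.1]
finger_gap: -0.0004
```

```bash
python3 - <<'E'
from h import *
p,d,c=shot('wrist','w13.png')
m=blobs(p,(55,120,40),(90,255,255),20)[0]; print([(ce.round(),st.tolist()) for ce,st in m])
s=state();print(s['time_s'],s['ee_pos'],s['ft_force']);
E
```

```text
[(array([317., 288.]), [302, 285, 31, 6, 108]), (array([297., 298.]), [292, 291, 10, 12, 78]), (array([338., 298.]), [336, 293, 7, 10, 44])]
21.85 [0.55379299 0.17317461 0.07005787] [-6.075879   -3.2909606  12.41788553]
```

The print key bottomed out at 70 mm with 12 N on it. I'll retreat and go over the thrown-back bar 3.

arm_command:
  deltas:
    - [[0,-40,0,0,0,0,255],[0,-80,0,0,0,0,120],[0,-115,0,0,0,0,120],[0,-115,0,0,0,0,120]]

```text
time_s: 22.18
ee_pos: [0.5585, 0.1737, 0.194]
ee_rot: [[0.914, 0.007, 0.406], [-0.406, 0.009, 0.914], [0.003, -1.0, 0.011]]
ft_force: [1.3, 0.4, 0.6]
finger_gap: 0.0355
```

```bash
python3 - <<'E'
from h import *
s=state();print(s['time_s'],s['ee_pos'],s['finger_gap']);print(delta((.580,-.231,.17),down(np.radians(66))))
E
```

```text
22.1833 [0.55849119 0.17373395 0.19400022] 0.03554244315202995
([184.1, 20.5, -361.3], [-0.63, 0.02, 0.15])
```

arm_command:
  deltas:
    - [[184,15,-361,-0.6,0,0,120],[184,15,-361,-0.6,0,0,120],[184,15,-361,-0.6,0,0,120],[184,15,-361,-0.6,0,0,120],[184,15,-361,-0.6,0,0,120],[184,15,-361,-0.6,0,0,120],[184,15,-361,-0.6,0,0,120],[184,15,-361,-0.6,0,0,120],[184,15,-361,-0.6,0,0,120],[184,15,-361,-0.6,0,0,120]]

```text
time_s: 23.02
ee_pos: [0.5795, -0.2352, 0.1762]
ee_rot: [[0.913, 0.003, 0.409], [-0.409, -0.003, 0.913], [0.004, -1.0, -0.001]]
ft_force: [-0.1, -0.9, -0.1]
finger_gap: 0.0454
```

```bash
python3 - <<'E'
from h import *
s=state();print(s['time_s'],s['ee_pos'],s['finger_gap']);print(delta((.580,-.231,.0985),down(np.radians(66))))
p,d,c=shot('wrist','w14.png')
for ce,st in blobs(p,(0,170,50),(8,255,255),200)[0]: print(ce,ray(c,ce,.075)[0],ray(c,ce,.114)[0])
E
```

```text
23.0167 [ 0.57947297 -0.23517417  0.17623992] 0.045367215410988745
([-1.6, 77.7, 4.1], [0.07, -0.11, 0.24])
[480.57285873  86.21690768] [ 0.53256449 -0.10792185  0.075     ] [ 0.52852197 -0.1231451   0.114     ]
[626.0268595   85.70454545] [ 0.56806307 -0.02791699  0.075     ] [ 0.55837167 -0.0558714   0.114     ]
[17.64506173 86.91203704] [ 0.41883309 -0.36294662  0.075     ] [ 0.43288864 -0.33758781  0.114     ]
[158.42555995 253.64822134] [ 0.54580981 -0.34194193  0.075     ] [ 0.53965956 -0.31992559  0.114     ]
[323.747851   253.73638968] [ 0.59248172 -0.2377371   0.075     ] [ 0.57890458 -0.23230287  0.114     ]
```

arm_command:
  deltas:
    - [[-2,30,4,0,0,0.2,120],[-2,55,4,0,0,0.2,120],[-2,72,4,0,0,0.2,120],[-2,78,4,0,0,0.2,120],[-2,78,4,0,0,0.2,120],[-2,78,4,0,0,0.2,200],[-2,78,4,0,0,0.2,200],[-2,78,4,0,0,0.2,200],[-2,78,4,0,0,0.2,200],[-2,78,4,0,0,0.2,200]]
  squeeze: 30

```text
time_s: 23.9
ee_pos: [0.5804, -0.2307, 0.0989]
ee_rot: [[0.913, 0.001, 0.408], [-0.408, 0.002, 0.913], [0.0, -1.0, 0.002]]
ft_force: [3.7, 14.7, -2.0]
finger_gap: 0.0292
```

arm_command:
  deltas:
    - [[-12,-4,0,0,0,0,200],[-24,-5,0,0,0,0,200],[-36,-4,0,0,0,0,200],[-48,-1,0,0,0,0,200],[-59,4,0,0,0,0,200],[-69,10,0,0,0,0,200],[-78,19,0,0,0,0,200],[-85,28,0,0,0,0,200],[-91,39,0,0,0,0,200],[-91,39,0,0,0,0,200]]

```text
time_s: 24.73
ee_pos: [0.4964, -0.1929, 0.0598]
ee_rot: [[0.913, 0.001, 0.408], [-0.408, 0.003, 0.913], [-0.001, -1.0, 0.003]]
ft_force: [-4.0, 1.7, 1.5]
finger_gap: 0.0289
```

arm_command:
  deltas:
    - [[0,0,0,0,0,0,120],[0,0,0,0,0,0,120],[0,0,0,0,0,0,120],[0,-40,0,0,0,0,120],[0,-80,0,0,0,0,120],[0,-115,0,0,0,0,120],[0,-115,0,0,0,0,120]]

```text
time_s: 25.32
ee_pos: [0.5003, -0.1954, 0.1829]
ee_rot: [[0.913, 0.012, 0.409], [-0.409, -0.0, 0.913], [0.011, -1.0, 0.005]]
ft_force: [1.4, -0.4, 0.3]
finger_gap: 0.0449
```

```bash
python3 - <<'E'
from h import *
s=state();print(s['time_s'],s['ee_pos'],s['finger_gap']);print(delta((.5408,-.3185,.0985),down(np.radians(66))))
E
```

```text
25.3167 [ 0.50028021 -0.19535898  0.18292649] 0.04488989019554446
([86.4, 84.9, -96.2], [-0.28, -0.13, 0.65])
```

arm_command:
  deltas:
    - [[87,5,-96,-0.3,0,0.6,120],[87,5,-96,-0.3,0,0.6,120],[87,5,-96,-0.3,0,0.6,120],[87,5,-96,-0.3,0,0.6,120],[87,10,-96,-0.3,0,0.6,120],[87,40,-96,-0.3,0,0.6,120],[87,65,-96,-0.3,0,0.6,120],[87,80,-96,-0.3,0,0.6,120],[87,85,-96,-0.3,0,0.6,120],[87,85,-96,-0.3,0,0.6,120]]

```text
time_s: 26.15
ee_pos: [0.5411, -0.3168, 0.0972]
ee_rot: [[0.913, -0.001, 0.408], [-0.408, 0.001, 0.913], [-0.002, -1.0, 0.0]]
ft_force: [0.9, 0.7, 0.4]
finger_gap: 0.0454
```

arm_command:
  deltas:
    - [[0,0,0,0,0,0,200],[0,0,0,0,0,0,200],[0,0,0,0,0,0,200],[0,0,0,0,0,0,200],[0,0,0,0,0,0,200]]

```text
time_s: 26.57
ee_pos: [0.5416, -0.317, 0.0985]
ee_rot: [[0.913, 0.0, 0.408], [-0.408, 0.001, 0.913], [-0.0, -1.0, 0.001]]
ft_force: [-3.0, 1.6, 7.1]
finger_gap: 0.0288
```

arm_command:
  deltas:
    - [[-12,-4,0,0,0,0,200],[-24,-5,0,0,0,0,200],[-36,-4,0,0,0,0,200],[-48,-1,0,0,0,0,200],[-59,4,0,0,0,0,200],[-69,10,0,0,0,0,200],[-78,19,0,0,0,0,200],[-85,28,0,0,0,0,200],[-91,39,0,0,0,0,200],[-91,39,0,0,0,0,200]]

```text
time_s: 27.4
ee_pos: [0.457, -0.2793, 0.0583]
ee_rot: [[0.913, -0.001, 0.408], [-0.408, 0.001, 0.913], [-0.002, -1.0, 0.001]]
ft_force: [-3.8, 0.1, 0.1]
finger_gap: 0.029
```

arm_command:
  deltas:
    - [[0,0,0,0,0,0,120],[0,0,0,0,0,0,120],[0,0,0,0,0,0,120],[0,-40,0,0,0,0,120],[0,-80,0,0,0,0,120],[0,-115,0,0,0,0,120],[0,-115,0,0,0,0,120]]

```text
time_s: 27.98
ee_pos: [0.4606, -0.2822, 0.1812]
ee_rot: [[0.913, 0.01, 0.409], [-0.409, -0.003, 0.913], [0.01, -1.0, 0.001]]
ft_force: [0.9, -0.2, 0.0]
finger_gap: 0.0449
```

```bash
python3 - <<'E'
from tray import *
s=state();print(s['time_s'],s['ee_pos'],s['ft_force'],s['finger_gap'])
p,d,c=shot('wrist','w15.png')
for ce,st in blobs(p,(0,170,50),(8,255,255),200)[0]: print(ce,ray(c,ce,.075)[0])
print(tray('t3.png'))
q=cv2.imread('pics/t3.png')[:,:,::-1];c=imaging.calibration('top')
for lo in ((12,130,80),):
  for ce,st in blobs(q,lo,(20,255,255),100)[0]:
    print(ce,st.tolist(),ray(c,ce,.101)[0])
a=cv2.imread('pics/t3.png');b=cv2.imread('pics/w15.png')
cv2.imwrite('pics/fin.png',np.hstack([cv2.resize(a,(400,300)),cv2.resize(b,(400,300))]))
E
```

```text
27.9833 [ 0.46064737 -0.28217999  0.18118028] [ 0.867121   -0.20112167  0.03591712] 0.044936834761508615
[397.6538599   43.44049321] [ 0.3718775  -0.19140471  0.075     ]
[527.59893198  21.43479483] [ 0.39202111 -0.11798286  0.075     ]
[319.39772727 222.97727273] [ 0.45424188 -0.27908827  0.075     ]
[457.5994513  222.51028807] [ 0.49271069 -0.19243751  0.075     ]
[181.65337001 223.48005502] [ 0.4159338  -0.36544268  0.075     ]
[596.4718398  223.52565707] [ 0.53244483 -0.10555272  0.075     ]
(array([0.53068644, 0.36768386]), (0.2192315310239792, 0.15012896060943604), 9.063919067382812)
[ 29.82983425 115.20773481] [1, 91, 57, 49, 905] [0.78884851 0.56928914 0.101     ]
[327.21475221 137.12485594] [293, 109, 70, 57, 2603] [0.73990641 0.00211448 0.101     ]
[126.52134541 222.2626132 ] [111, 207, 32, 32, 773] [0.57852569 0.37296668 0.101     ]
[334.79144385 239.81016043] [323, 228, 25, 23, 374] [ 0.54268952 -0.00994692  0.101     ]
[379.50659631 259.22163588] [368, 247, 25, 23, 379] [ 0.50626488 -0.09068176  0.101     ]
[131.46229913 275.24351051] [116, 260, 32, 32, 809] [0.48048566 0.35862977 0.101     ]
[623.70295858 424.06982249] [606, 395, 34, 64, 845] [ 0.21679072 -0.50323801  0.101     ]
[107.74515235 470.32686981] [83, 463, 50, 17, 361] [0.1469794  0.38127039 0.101     ]
```

View pics/fin.png

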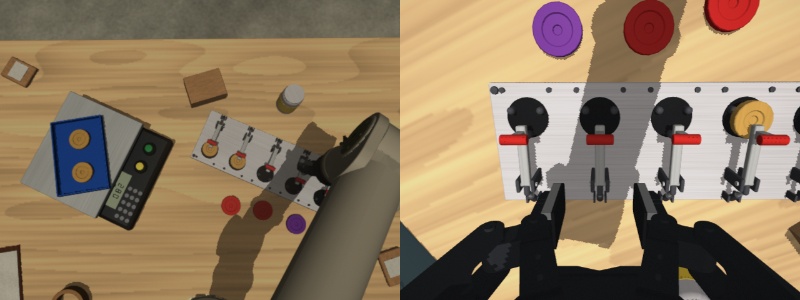

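The combined picture shows both large discs flat in the tray (left half, about (79,138) and (82,172)). Nests 1–3 are empty, the fingers in view are down, and the small discs are still clamped. The gripper is clear at z = 0.18, so I'm handing in.

```bash
python3 -c "
from cell import close_job
print(close_job())"
```

```text
the job is handed in; nothing more can be done
None
```

The job is done and handed in at about 28 s of robot time; the hand-in gives no verdict. Two larger discs were present, in nests 2 and 3.

- **Tare:** I pressed the yellow key to its stop (tip at 70 mm, about 12 N) with the tray still empty.
- **Discs:** I threw fingers 3 and 2 back by their lift bars, then lifted both discs out and laid them flat in the tray, about 97 mm apart.
- **Print:** I pressed the green key to its stop (tip at 70 mm, about 12 N) with both discs in the tray. The display read 280 in every picture I looked at, so the presses rest on the tip height and force.
- **Jig:** I swung fingers 3 and 2 back down afterwards. In the last wrist picture, bars 1–4 were within 1–2 mm of their start. Finger 5 was never touched, and the last top view showed it down.

In the last checks the tray had not moved, the two smaller discs were in their nests, and the can and carton looked undisturbed. The arm was clear of everything. No check failed or disagreed, apart from the two fixed cameras differing by 5–6 mm on the print key's position; a wrist-camera fix settled that.

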